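# Lay the album down and square it up for clamping

## Task

The thick blue album is standing on end on the squaring board: tip it over, away from the robot, with a push high on its face so that it lies flat on the board (push it over, do not lift it). Then slide it along the board square against the dark end stop and press it there with about 15 N for a second, and after that slide it sideways against the dark side fence and press it there in the same way. Leave it lying flush against both, never press it harder than 22 N against them, nor hit it hard anywhere, and leave the other things where they are.

Things in the scene. Friction and masses are not known exactly. Their poses are not given: they have to be found in the camera images.
- book: The album: rigid, blue covers, red spine, 55 thick, 130 wide, 180 tall, 0.45 to 0.75 kg. Starts standing on end on the board, one cover facing the robot. Origin: centre of its lower end. Axes: x through the thickness, away from the robot towards the end stop at the start (straight down once it lies as wanted); y across the width, to the left; z along the height (towards the stop once it lies).
- book_center (a point): Centre of the album, 90 from its lower end; same axes as book. Its coating is smooth (friction 0.3 to 0.4): a push lower than about 95 above its foot may slide it instead of tipping it; sliding it flat takes 1 to 4 N; leaned past about 17 degrees it goes over by itself.
- board: The squaring board, fixed to the table: white-faced, 18 thick, 375 long in x, 340 wide in y. Origin on the table; its top is 18 above it. It reaches from x = -195 to x = 180; the album stands near the -x edge. Its x axis points away from the robot towards the end stop, z up.
- stop: The end stop, rigid, on the far end of the board: a dark wooden bar 22 thick, 300 long, 30 high with three brass screws, standing on the board. Origin: middle of the lower edge of the face that looks to the robot; same axes as the board, so the face is the plane x = 0.
- stop_face (a point): Middle of the end stop's face that looks to the robot, 15 above the board; same axes as the board.
- fence: The side fence, rigid, fixed on the board: a dark wooden bar 200 long (along the board's x), 20 wide, 30 high, two brass screws. It is on the left or the right side of the board (a flat brass scale strip, 3 high, on the other). Origin: centre of its underside, on the board's top; same axes as the board: its faces are the planes y = -10 and y = 10.
- fence_center (a point): Centre of the side fence, 15 above the board; same axes as the board.
- glue: Bystander: white glue bottle with an orange cap, 165 high, 62 wide, standing. Origin: centre of its underside.
- water: Bystander: clear water bottle with a blue cap, 200 high, 62 wide, standing. Origin: centre of its underside.
- tape: Bystander: roll of paper tape, 100 wide, 24 high, lying flat. Origin: centre of its underside.
- clamp: Bystander: blue and black bar clamp lying on the table, 300 long, 30 high. Origin: centre of its underside.
- cutter: Bystander: black craft knife lying on the table, 185 long, 16 high. Origin: centre of its underside.
- folder: Bystander: green plastic paper folder (a smooth creasing stick) lying across the robot-side edge of the squaring board, 110 long, 18 wide, 6 thick. Origin: centre of its underside.
Things that resemble listed ones, but are neither listed nor needed, are in the scene too. What is meant by the book is not yellow, and is the larger of those in its own colour.

How it is judged (in metres and radians):
On the way, in this order (a step that is already met when the one before it is completed fails the run):
1. the album lies flat on the board, the cover that faced the robot uppermost, and has come to rest (angle between book_center's own x axis and vertical above 3.04 rad and linear speed of book below 0.05 m/s), for 0.2 s.
2. the album is pressed against the end stop with more than 7 N for 0.4 s (angle between book_center's own x axis and vertical above 3.04 rad and contact force between book and stop above 7 N), for 0.4 s.
3. the album is pressed against the side fence with more than 7 N for 0.4 s (angle between book_center's own x axis and vertical above 3.04 rad and contact force between book and fence above 7 N), for 0.4 s.
At the end, for the whole second after the job is handed in: The album lies flat and at rest, the cover that faced the robot uppermost, its top end within 3.5 mm of the end stop's face and its long side within 3.5 mm of the side fence's face (at its middle), square to them within 0.035 rad (angle between book_center's own x axis and vertical above 3.04 rad and linear speed of book below 0.01 m/s and angular speed of book below 0.05 rad/s and x of book_center in the frame of stop above -0.0935 m and (y of book_center in the frame of fence between 0 and 0.0785 m or y of book_center in the frame of fence between -0.0785 and 0 m) and angle between the z axis of book and the x axis of stop, either way round below 0.035 rad); the robot touches nothing.
It fails at once if the robot presses the album against the end stop or the side fence with more than 22 N (contact force between book and the fingers above 22 N and (contact force between book and stop above 7 N or contact force between book and fence above 7 N)).
It fails at once if the robot hits or pushes the album with more than 40 N (contact force between book and the fingers above 40 N or contact force between book and the arm above 40 N).
It fails at once if the album is lifted (its centre more than 125 mm above the board's top) (z of book_center in the frame of board above 0.143 m).
It fails at once if a bystander is moved by more than 20 mm (distance of any of glue, water, tape, clamp, cutter, folder from where it was at the start of the episode above 0.02 m).
It also fails if it takes over 72 s, if anything falls off the work surface, if the arm or the gripper's body presses on something with over 40 N, if the wrist force passes 120 N, or if a joint passes its speed limit or range.

## Robot

A 7-joint arm with a two-finger parallel gripper is mounted at the origin on the work surface. World frame = base frame: x ahead of the robot, y to its left, z up, the work surface at z = 0. Lengths are in m, angles in degrees, forces in N, time in s.
With the tool pointing down it reaches from about 0.425 to 1.025 m from the base axis. Payload 9.4 kg.
Tool frame: the origin (TCP) lies at the very end of the fingers, on their centre line; the grasp point (between the pads) lies 19 mm behind it; z points along the fingers, y is the line along which they close (so a half turn about z gives the same grasp; the last joint's range is limited). The gripper opens to 93 mm and grips with 3 to 60 N. Pads are 15 mm wide; open, the fingers measure 128 mm over their backs; the gripper's body (75 mm by 188 mm) begins 65 mm behind the grasp point.
Start: joints at [-4.395, 34.337, -0.143, 91.639, 0.103, 54.024, -4.572], TCP at [0.725, -0, 0.195] pointing down, gripper open.
Joint ranges: [-147.43, 147.43], [-19.82, 112.94], [-74.19, 73.91], [6.32, 146.72], [-59.91, 239.91], [6.04, 106.73], [-150.56, 150.56]. Speed limits (degrees/s): [127.2, 127.2, 172.46, 172.46, 180, 180, 180].

## Interface

Orientations are given as [roll, pitch, yaw] about the fixed x, y, z axes, in that order (R = Rz(yaw) Ry(pitch) Rx(roll)).
In Python, from plant import robot gives the robot as it stands.
- The arm moves only by the tool apply_moves, never from a script. Its argument "increments" is a list of rows, each a list of 3 entries, a list of its own where there are three numbers: the turn, a rotation vector about the tool's x, y, z in degrees, then the shift along the tool's x, y, z in mm, then the opening, from 0 (shut) to 1 (fully open). A call has 1 to 20 rows; each row is the pose to reach, as a shift and turn from the pose commanded when the call began, along the tool's axes at that moment; what a row does not reach only later rows make up. A row lasts 1/10 s, in which the tool goes at most 50 mm and 8.59 degrees, less where a joint would pass 70% of its speed; a pose out of reach is approached as far as the arm can. A call with a gripper value outside its range is refused whole. The fingers move at their own pace and stop on an object; "grip_force" is the grip in N (left out, the last holds). Time passes only in rows, so rows that repeat a pose let the fingers close. It gives the time, the measured TCP pose, the force, the opening and the grip force at its end, in the units of the state.
- robot.read_state(): the state, without advancing time (a new reading comes with each control period).
- robot.capture(name): name is "scene" or "side" or "wrist"; returns (picture, depth): 400x640x3 uint8, red, green, blue; 400x640 float32, m along the optical axis (not along the pixel's ray), 0 where there is no reading.
- robot.camera_info(name): a dict with "fov_y" (degrees; the focal length in pixels is half the picture's height over the tangent of half this angle, whatever the lens; pixels are square), "cx", "cy" (the principal point, pixels), "eye" and "attitude" of the camera in the world. Camera axes: x right, y down, z forward; pixel columns grow to the right and rows downward; lengths in m; the calibration is good to about 2 mm. A picture is of the moment at which its call begins: read the wrist's pose just before it. camera_info takes no time and is no camera call; for the wrist camera it gives the pose at the moment of the call.
- robot.hand_in(): hands the job in; it is judged then, once.
Trained networks look in the newest picture that a camera, given by its name, has taken for a name from the list of things; names that differ only in an ending like _2 or _b are one class to them, and where a whole thing is asked for, a point or a joint stands for the part that bears it (a point fixed in the world has none). Each returns a list of dicts, best first, with "conf" (0 to 1); they miss things now and then, are a little off and sometimes report something else, mostly with a low value. They report only what shows in the picture. A call takes as long as a camera call. They do not tell look-alikes from the thing itself.
- robot.search_frame(camera, thing): "bbox" ([left, top, width, height] in pixels, round what is visible of it).
- robot.masks_of(camera, thing): "mask" (400x640 bool, what is visible of it) and "bbox" ([left, top, width, height] in pixels, round what is visible of it).
- robot.landmark_of(camera, thing): "uv" ([column, row] in pixels: a listed point, or the origin of a listed thing).
The state is a dict: "time": time; "qpos": joint angles; "joint_vel": joint speeds; "effort": joint torques, N m; "tool_pos": TCP position; "ee_rot": TCP orientation; "wrist_force": force on the tool from outside, world axes, zero at the start; "torque": the same for the moment, N m; "grip_width": finger opening in m; "grasp_force": force on a finger pad.
Only numpy, scipy, OpenCV 4.12 (cv2) and the standard library are available. Lean on these libraries where they do the work, as an engineer would, in place of code of your own. Each camera call takes 0.05 s, during which the arm holds its last target. There are 200 camera calls.

## Working session

There is one attempt and no reset: what is moved stays moved. The work goes in short steps, Python scripts to look and compute and a tool call to move; the robot and the scene stay as the last step left them, time stands still between calls to the robot, and variables do not carry over. Pictures are saved under pics/ and viewed, at most 10 in all, crops included, and the job is handed in when it is done.

Besides the shell and the picture viewer there is one more tool, called as name(argument=value, ...), one argument or row to a line, values as JSON. apply_moves: Moves the arm, as the interface text tells. Its arguments: {"type":"object","properties":{"increments":{"type":"array","items":{"type":"array"}},"grip_force":{"type":"number"}},"required":["increments"]}

```bash
mkdir -p pics; ls
cat > h.py <<'E'
import numpy as np, cv2
from scipy.spatial.transform import Rotation as R
from plant import robot
def cam(n):
    c=robot.camera_info(n); a=np.array(c["attitude"],float)
    if a.shape==(3,3): M=a
    elif a.size==4: M=R.from_quat(a).as_matrix()
    else: M=R.from_euler('xyz',a,degrees=True).as_matrix()
    return 200/np.tan(np.radians(c["fov_y"])/2),c["cx"],c["cy"],np.array(c["eye"]),M
def pts(n,depth):
    f,cx,cy,e,M=cam(n); v,u=np.mgrid[:400,:640]
    P=np.stack([(u-cx)/f*depth,(v-cy)/f*depth,depth],-1)@M.T+e
    P[depth==0]=np.nan; return P
E
python3 - <<'E'
from h import *
for n in("scene","side"):
    print(robot.camera_info(n))
    p,d=robot.capture(n); cv2.imwrite(f"pics/{n}0.png",p[...,::-1]); np.save(n+"d.npy",d)
    for t in("book","stop","fence","folder","board","glue","water"):
        print(n,t,[(r["bbox"],round(r["conf"],2)) for r in robot.search_frame(n,t)][:3])
print(robot.read_state())
E
```

```text
pics
{'fov_y': 55.70229416746949, 'cx': 319.0679455600286, 'cy': 200.71582058977154, 'eye': array([ 1.23143484, -0.06818039,  1.17063322]), 'attitude': array([-148.31201798,   -0.5819471 ,   88.14506773])}
scene book [([363.6, 139.3, 11.5, 30.1], 0.78), ([290.3, 167.8, 36.7, 43.9], 0.64), ([247.1, 109.5, 31.0, 56.6], 0.63)]
scene stop [([276.1, 259.0, 92.6, 25.0], 0.92), ([259.8, 185.0, 115.0, 103.8], 0.58)]
scene fence [([347.3, 202.9, 17.0, 55.1], 0.75)]
scene folder []
scene board [([256.5, 186.4, 120.3, 103.3], 0.62)]
scene glue [([435.7, 154.3, 29.5, 38.1], 0.64), ([195.1, 203.1, 24.9, 41.0], 0.5)]
scene water [([191.6, 205.7, 28.3, 35.9], 0.75)]
{'fov_y': 52.222005671393966, 'cx': 318.7798824195121, 'cy': 199.15602628579416, 'eye': array([0.50854023, 0.80644903, 0.75473655]), 'attitude': array([-127.31334891,    0.5446802 , -178.48407628])}
side book [([382.7, 239.0, 50.2, 55.7], 0.97), ([374.0, 132.2, 50.2, 64.8], 0.84), ([306.0, 156.2, 30.0, 78.7], 0.74)]
side stop [([219.5, 186.8, 11.3, 82.6], 0.71)]
side fence [([234.9, 241.7, 83.8, 20.5], 0.77)]
side folder [([342.4, 217.3
[... 245 characters left out ...]
 0.8, 'qpos': array([-4.39432978, 34.3379121 , -0.14400215, 91.64117355,  0.10217071,
       54.02427087, -4.57197587]), 'joint_vel': array([-0.03167856,  0.0901724 , -0.11208576, -0.00903373,  0.05335393,
        0.11041918,  0.0381845 ]), 'effort': array([ 3.69870086e-04, -7.64730334e+01,  1.49565708e+00, -2.52698117e+01,
       -5.25529229e-02,  1.04372873e-02,  3.15085310e-05]), 'tool_pos': array([ 7.24972244e-01, -6.02237426e-07,  1.94596187e-01]), 'ee_rot': array([-1.79996896e+02,  1.70515122e-03,  9.00012843e+01]), 'wrist_force': array([-0.07753082,  0.61870571, -0.09553703]), 'torque': array([0.03550643, 0.01225479, 0.03740047]), 'grasp_force': 0.0, 'grip_width': 0.09307594291637561}
```

View pics/scene0.png

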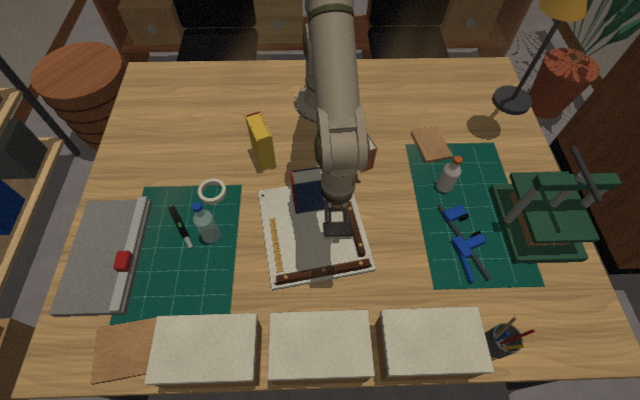

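View pics/side0.png

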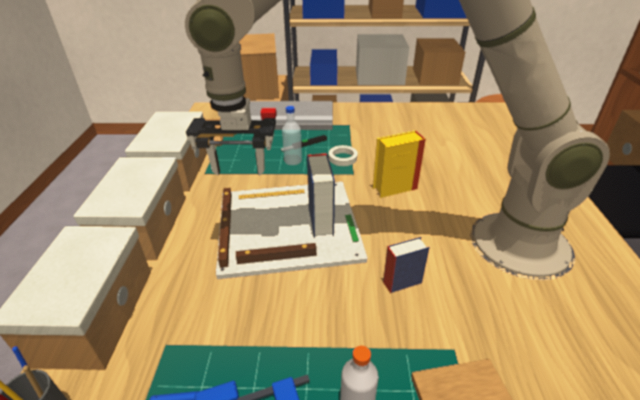

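Run:
```python
from h import *
p=cv2.imread("pics/side0.png"); s=cv2.imread("pics/scene0.png")
a=cv2.resize(p[120:300,200:440],None,fx=2.5,fy=2.5,interpolation=cv2.INTER_CUBIC)
cv2.imwrite("pics/crop1.png",a)
for n in("side","scene"):
    robot.capture(n); d=np.load(n+"d.npy"); P=pts(n,d)
    for t in("book","stop","fence","folder","glue","water","tape"):
        for r in robot.masks_of(n,t)[:4]:
            m=r["mask"]; m=cv2.erode(m.astype(np.uint8),np.ones((2,2)))>0
            q=P[m]; q=q[~np.isnan(q[:,0])]
            if len(q)<5: continue
            print(n,t,round(r["conf"],2),[round(x) for x in r["bbox"]],np.round(np.percentile(q,[3,50,97],axis=0),3).tolist())
    # board top
    z=P[...,2]; m=(abs(z-.018)<.006)&(P[...,0]>.4)&(P[...,0]<1)&(abs(P[...,1])<.3)
    img=cv2.imread(f"pics/{n}0.png").min(-1)
    q=P[m&(img>150)]
    r=cv2.minAreaRect(q[:,:2].astype(np.float32)*1000); print(n,"board",r,np.median(q[:,2]))
```

```text
side book 0.57 [306, 153, 27, 83] [[0.502, -0.108, 0.032], [0.531, -0.005, 0.151], [0.563, 0.009, 0.195]]
side book 0.33 [346, 215, 13, 28] [[0.438, -0.074, 0.02], [0.449, -0.024, 0.022], [0.46, 0.021, 0.025]]
side stop 0.88 [221, 190, 10, 77] [[0.761, -0.159, 0.023], [0.783, 0.008, 0.046], [0.814, 0.119, 0.048]]
side fence 0.56 [234, 240, 85, 24] [[0.548, 0.068, 0.019], [0.638, 0.088, 0.04], [0.727, 0.106, 0.048]]
side folder 0.57 [345, 216, 15, 27] [[0.438, -0.071, 0.02], [0.449, -0.022, 0.022], [0.46, 0.02, 0.025]]
side glue 0.96 [342, 349, 39, 50] [[0.43, 0.429, 0.064], [0.458, 0.45, 0.112], [0.483, 0.465, 0.164]]
side water 0.76 [281, 106, 22, 57] [[0.612, -0.405, 0.007], [0.636, -0.383, 0.094], [0.661, -0.373, 0.195]]
side tape 0.56 [328, 143, 27, 24] [[0.423, -0.461, 0.0], [0.464, -0.4, 0.016], [0.505, -0.371, 0.024]]
side board ((627.4005126953125, -56.70184326171875), (376.08624267578125, 345.1210021972656), 10.044278144836426) 0.016284496959401817
scene book 0.92 [289, 167, 39, 46] [[0.515, -0.118, 0.028], [0.56, -0.073, 0.154], [0.57, -0.028, 0.198]]
scene book 0.74 [349, 
[... 573 characters left out ...]
28, 0.097], [0.487, 0.454, 0.166]]
scene glue 0.78 [436, 158, 24, 32] [[0.454, 0.407, 0.013], [0.475, 0.427, 0.096], [0.487, 0.457, 0.166]]
scene water 0.81 [193, 206, 27, 38] [[0.632, -0.421, 0.006], [0.656, -0.395, 0.116], [0.669, -0.375, 0.201]]
scene water 0.39 [436, 158, 25, 31] [[0.457, 0.407, 0.018], [0.475, 0.427, 0.095], [0.487, 0.454, 0.165]]
scene tape 0.97 [196, 175, 30, 26] [[0.423, -0.461, 0.003], [0.469, -0.422, 0.021], [0.513, -0.372, 0.027]]
scene tape 0.55 [438, 202, 53, 81] [[0.569, 0.406, 0.01], [0.699, 0.447, 0.026], [0.817, 0.507, 0.032]]
scene board ((690.3804321289062, -47.42425537109375), (242.09005737304688, 332.4811096191406), 9.45493221282959) 0.018372359992139264
```

View pics/crop1.png

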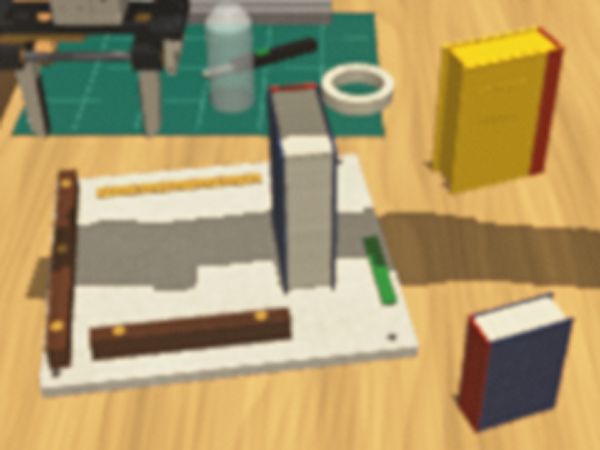

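Run:
```python
from h import *
for n in("side","scene"):
    d=np.load(n+"d.npy"); P=pts(n,d)
    def rect(x0,x1,y0,y1,z0,z1):
        m=(P[...,0]>x0)&(P[...,0]<x1)&(P[...,1]>y0)&(P[...,1]<y1)&(P[...,2]>z0)&(P[...,2]<z1)
        q=P[m]; r=cv2.minAreaRect(q[:,:2].astype(np.float32)*1000)
        print(n,len(q),np.round(r[0]),np.round(r[1]),round(r[2],1),"z",np.median(q[:,2]))
        c=q[:,:2]-q[:,:2].mean(0); w,V=np.linalg.eigh(c.T@c); print("   pca deg",np.degrees(np.arctan2(*V[::-1,1])),q[:,:2].mean(0),np.sqrt(w/len(q)))
    rect(.45,.62,-.15,.05,.188,.204)   # book top
    rect(.75,.85,-.2,.15,.040,.058)     # stop
    rect(.53,.75,.06,.12,.040,.058)     # fence
    rect(.42,.475,-.10,.05,.0205,.032)
    # far face of book (scene) / pts mid heights
    m=(P[...,0]>.45)&(P[...,0]<.62)&(P[...,1]>-.15)&(P[...,1]<.05)&(P[...,2]>.06)&(P[...,2]<.19)
    q=P[m]; c=q-q.mean(0); w,V=np.linalg.eigh(c.T@c); print("  face",len(q),q.mean(0),V[:,0],np.sqrt(w[0]/len(q)))
```

```text
side 655 [535. -58.] [ 55. 132.] 9.1 z 0.19264336549078476
   pca deg 99.31569352132477 [ 0.53461003 -0.05711693] [0.01635217 0.03844743]
side 628 [793. -28.] [ 22. 301.] 9.5 z 0.045940094859738934
   pca deg 99.63786462234862 [ 0.78923218 -0.00924567] [0.00651605 0.08711949]
side 583 [641.  84.] [199.  25.] 8.7 z 0.04592604248508103
   pca deg -170.64141898598544 [0.64276325 0.08559519] [0.00639176 0.05705252]
side 165 [448. -29.] [ 21. 109.] 9.0 z 0.022279780397005844
   pca deg 99.24278009394065 [ 0.44956577 -0.0260734 ] [0.00531672 0.03219624]
  face 1090 [ 0.53125957 -0.01043186  0.12772684] [0.82471146 0.56543615 0.01153072] 0.014919443274171032
scene 479 [538. -74.] [59. 97.] 7.3 z 0.1948127474596476
   pca deg 102.43348539401865 [ 0.53731882 -0.07594844] [0.01743043 0.02758943]
scene 714 [793. -28.] [ 25. 300.] 9.5 z 0.048241442990334504
   pca deg 99.48470010806484 [ 0.79397294 -0.02970243] [0.00691624 0.0867018 ]
scene 320 [642.  83.] [200.  21.] 9.5 z 0.048519175615081456
   pca deg -171.0934673132815 [0.64948449 0.08440742] [0.00589365 0.05673471]
scene 0 [0. 0.] [0. 0.] 0.0 z nan
   pca deg 90.0 [nan nan] [nan nan]
  face 631 [ 0.56228053 -0.07345785  0.12688921] [0.99612782 0.08782566 0.00400335] 0.006886303570845541
  return _methods._mean(a, axis=axis, dtype=dtype,
  ret = ret.dtype.type(ret / rcount)
<stdin>:8: RuntimeWarning: Mean of empty slice.
  ret = um.true_divide(
<stdin>:8: RuntimeWarning: invalid value encountered in divide
```

apply_moves(
  increments=[
    [[0, 0, 0], [0, 0, -30], 1],
    [[0, 0, 0], [0, 0, -60], 1],
    [[0, 0, 80.5], [-68, -252, -60], 1],
    [[0, 0, 80.5], [-68, -252, -60], 1],
    [[0, 0, 80.5], [-68, -252, -60], 1],
    [[0, 0, 80.5], [-68, -252, -60], 1],
    [[0, 0, 80.5], [-68, -252, -60], 1],
    [[0, 0, 80.5], [-68, -252, -60], 1],
    [[0, 0, 80.5], [-68, -252, -60], 1],
    [[0, 0, 80.5], [-68, -252, -60], 1],
    [[0, 0, 80.5], [-68, -252, -60], 1],
    [[0, 0, 80.5], [-68, -252, -60], 1],
    [[0, 0, 80.5], [-68, -252, -60], 1],
    [[0, 0, 80.5], [-68, -252, -60], 1],
    [[0, 0, 80.5], [-68, -252, -60], 1],
  ],
)

```text
time: 3.1
tool_pos: [0.473, -0.068, 0.2547]
ee_rot: [180.0, -0.0, 9.6]
wrist_force: [0.7, -1.1, -0.0]
grip_width: 0.093
grasp_force: 0.0
```

apply_moves(
  increments=[
    [[0, 0, 0], [0, 0, 45], 1],
    [[0, 0, 0], [0, 0, 90], 1],
    [[0, 0, 0], [5, 0, 90], 1],
    [[0, 0, 0], [10, 0, 90], 1],
    [[0, 0, 0], [15, 0, 90], 1],
    [[0, 0, 0], [15, 0, 90], 1],
  ],
)

```text
time: 3.7
tool_pos: [0.4899, -0.0655, 0.1664]
ee_rot: [180.0, -0.2, 9.5]
wrist_force: [0.5, -0.1, 0.2]
grip_width: 0.0927
grasp_force: 0.0
```

Run:
```python
from h import *
p,d=robot.capture("side"); cv2.imwrite("pics/s1.png",cv2.resize(p[100:300,200:440,::-1],None,fx=2.5,fy=2.5,interpolation=cv2.INTER_CUBIC))
s=robot.read_state();print(s["tool_pos"],s["wrist_force"])
```

```text
[ 0.48920507 -0.0654924   0.16620831] [-0.13560222 -0.16375079  0.52562688]
```

View pics/s1.png

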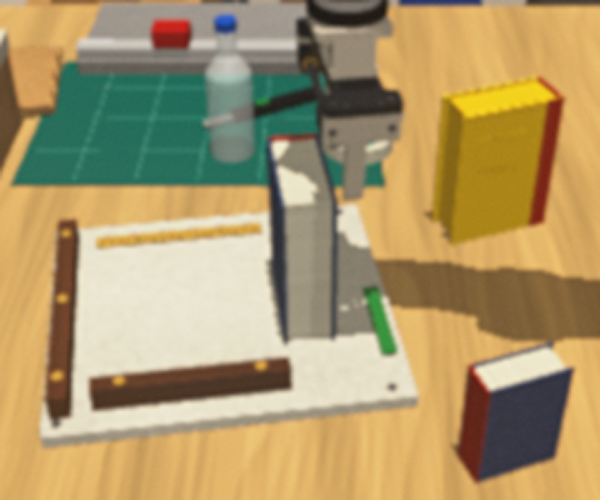

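apply_moves(
  increments=[
    [[0, 0, 0], [2, 0, 0], 1],
    [[0, 0, 0], [4, 0, 0], 1],
    [[0, 0, 0], [6, 0, 0], 1],
    [[0, 0, 0], [8, 0, 0], 1],
    [[0, 0, 0], [10, 0, 0], 1],
    [[0, 0, 0], [12, 0, 0], 1],
    [[0, 0, 0], [14, 0, 0], 1],
    [[0, 0, 0], [16, 0, 0], 1],
    [[0, 0, 0], [18, 0, 0], 1],
    [[0, 0, 0], [20, 0, 0], 1],
    [[0, 0, 0], [22, 0, 0], 1],
    [[0, 0, 0], [24, 0, 0], 1],
  ],
)

```text
time: 4.95
tool_pos: [0.5117, -0.0616, 0.1646]
ee_rot: [180.0, -0.0, 9.5]
wrist_force: [-1.1, -0.0, 0.3]
grip_width: 0.0931
grasp_force: 0.5
```

```bash
cat > bk.py <<'E'
from h import *
for n in("side","scene"):
    p,d=robot.capture(n); P=pts(n,d); hsv=cv2.cvtColor(p,cv2.COLOR_RGB2HSV)
    u=P[...,0]*.9863+P[...,1]*.165; v=-P[...,0]*.165+P[...,1]*.9863
    m=(u>.46)&(u<.755)&(v>-.24)&(v<-.045)&(P[...,2]>.03)&(P[...,2]<.24)
    print(n,m.sum(),np.round([np.percentile(x[m],[1,50,99]) for x in(u,v,P[...,2])],3).tolist())
    cv2.imwrite(f"pics/l_{n}.png",p[...,::-1])
E
python3 bk.py
```

```text
side 1888 [[0.49, 0.528, 0.56], [-0.208, -0.09, -0.079], [0.033, 0.167, 0.235]]
scene 1620 [[0.502, 0.549, 0.561], [-0.21, -0.148, -0.082], [0.033, 0.178, 0.233]]
```

apply_moves(
  increments=[
    [[0, 0, 0], [3, 0, 0], 1],
    [[0, 0, 0], [6, 0, 0], 1],
    [[0, 0, 0], [9, 0, 0], 1],
    [[0, 0, 0], [12, 0, 0], 1],
    [[0, 0, 0], [15, 0, 0], 1],
    [[0, 0, 0], [18, 0, 0], 1],
    [[0, 0, 0], [21, 0, 0], 1],
    [[0, 0, 0], [24, 0, 0], 1],
    [[0, 0, 0], [27, 0, 0], 1],
    [[0, 0, 0], [30, 0, 0], 1],
    [[0, 0, 0], [33, 0, 0], 1],
    [[0, 0, 0], [36, 0, 0], 1],
    [[0, 0, 0], [40, 0, 0], 1],
    [[0, 0, 0], [40, 0, 0], 1],
    [[0, 0, 0], [40, 0, 0], 1],
    [[0, 0, 0], [40, 0, 0], 1],
    [[0, 0, 0], [40, 0, 0], 1],
    [[0, 0, 0], [40, 0, 0], 1],
  ],
)

```text
time: 6.85
tool_pos: [0.5508, -0.055, 0.1646]
ee_rot: [-180.0, 0.0, 9.5]
wrist_force: [0.1, 0.3, -0.1]
grip_width: 0.0931
grasp_force: 0.0
```

```bash
python3 bk.py
```

```text
side 2847 [[0.531, 0.638, 0.729], [-0.21, -0.118, -0.081], [0.032, 0.071, 0.23]]
scene 2238 [[0.542, 0.648, 0.729], [-0.211, -0.147, -0.082], [0.035, 0.074, 0.229]]
```

View pics/l_side.png

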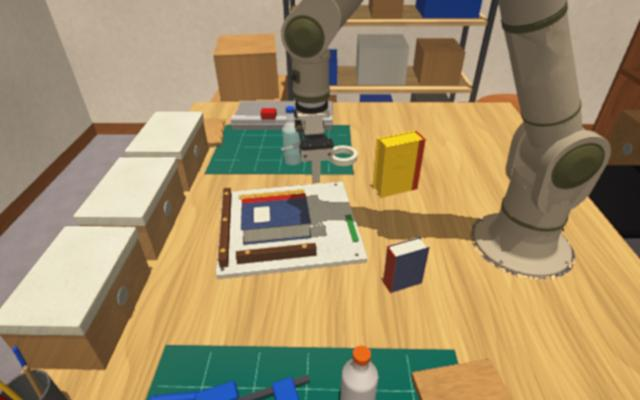

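apply_moves(
  increments=[
    [[0, 0, 0], [-40, 0, 0], 1],
    [[0, 0, 0], [-40, 0, 45], 1],
    [[0, 0, 0], [-40, 0, 90], 1],
    [[0, 0, 0], [-40, 0, 130], 1],
    [[0, 0, 0], [-40, 0, 130], 1],
    [[0, 0, 0], [-30, 0, 130], 1],
    [[0, 0, 0], [-20, 0, 130], 1],
    [[0, 0, 0], [-10, 0, 130], 1],
    [[0, 0, 0], [-5, 0, 130], 1],
    [[0, 0, 0], [-3, 0, 130], 1],
    [[0, 0, 0], [-1, 0, 130], 1],
    [[0, 0, 0], [1, 0, 130], 1],
    [[0, 0, 0], [3, 0, 130], 1],
    [[0, 0, 0], [5, 0, 130], 1],
    [[0, 0, 0], [7, 0, 130], 1],
    [[0, 0, 0], [9, 0, 130], 1],
    [[0, 0, 0], [11, 0, 130], 1],
    [[0, 0, 0], [13, 0, 130], 1],
    [[0, 0, 0], [15, 0, 130], 1],
  ],
)

```text
time: 8.85
tool_pos: [0.5657, -0.0523, 0.0344]
ee_rot: [-180.0, 0.0, 9.5]
wrist_force: [-1.9, -0.6, -1.8]
grip_width: 0.0929
grasp_force: 1.1
```

```bash
python3 bk.py
```

```text
side 4106 [[0.518, 0.606, 0.737], [-0.21, -0.104, -0.05], [0.033, 0.072, 0.239]]
scene 3280 [[0.523, 0.61, 0.738], [-0.233, -0.147, -0.055], [0.037, 0.075, 0.236]]
```

apply_moves(
  increments=[
    [[0, 0, 0], [2, 0, 0], 1],
    [[0, 0, 0], [4, 0, 0], 1],
    [[0, 0, 0], [6, 0, 0], 1],
    [[0, 0, 0], [8, 0, 0], 1],
    [[0, 0, 0], [10, 0, 0], 1],
    [[0, 0, 0], [12, 0, 0], 1],
    [[0, 0, 0], [14, 0, 0], 1],
    [[0, 0, 0], [16, 0, 0], 1],
    [[0, 0, 0], [18, 0, 0], 1],
    [[0, 0, 0], [20, 0, 0], 1],
    [[0, 0, 0], [21, 0, 0], 1],
    [[0, 0, 0], [22, 0, 0], 1],
    [[0, 0, 0], [23, 0, 0], 1],
  ],
)

```text
time: 10.25
tool_pos: [0.5883, -0.0487, 0.0346]
ee_rot: [180.0, 0.0, 9.5]
wrist_force: [-2.8, -0.2, -0.7]
grip_width: 0.093
grasp_force: 1.3
```

```bash
python3 bk.py
```

```text
side 3982 [[0.541, 0.627, 0.753], [-0.209, -0.104, -0.05], [0.032, 0.072, 0.238]]
scene 3093 [[0.545, 0.623, 0.752], [-0.233, -0.147, -0.055], [0.066, 0.075, 0.235]]
```

apply_moves(
  increments=[
    [[0, 0, 0], [0.5, 0, 0], 1],
    [[0, 0, 0], [1, 0, 0], 1],
    [[0, 0, 0], [1.5, 0, 0], 1],
    [[0, 0, 0], [2, 0, 0], 1],
    [[0, 0, 0], [2.5, 0, 0], 1],
    [[0, 0, 0], [3, 0, 0], 1],
    [[0, 0, 0], [3.5, 0, 0], 1],
  ],
)

```text
time: 11.05
tool_pos: [0.5918, -0.0482, 0.0346]
ee_rot: [180.0, 0.0, 9.5]
wrist_force: [-3.0, -1.0, 0.8]
grip_width: 0.093
grasp_force: 1.6
```

apply_moves(
  increments=[
    [[0, 0, 0], [0.4, 0, 0], 1],
    [[0, 0, 0], [0.8, 0, 0], 1],
    [[0, 0, 0], [1.2, 0, 0], 1],
    [[0, 0, 0], [1.6, 0, 0], 1],
  ],
)

```text
time: 11.45
tool_pos: [0.5918, -0.0481, 0.0345]
ee_rot: [-180.0, 0.2, 9.5]
wrist_force: [-7.6, -1.5, 5.5]
grip_width: 0.093
grasp_force: 4.2
```

apply_moves(
  increments=[
    [[0, 0, 0], [0.4, 0, 0], 1],
    [[0, 0, 0], [0.8, 0, 0], 1],
    [[0, 0, 0], [0.8, 0, 0], 1],
  ],
)

```text
time: 11.75
tool_pos: [0.5918, -0.0481, 0.0345]
ee_rot: [-180.0, 0.2, 9.5]
wrist_force: [-9.2, -1.0, 5.5]
grip_width: 0.0929
grasp_force: 4.8
```

apply_moves(
  increments=[
    [[0, 0, 0], [0.5, 0, 0], 1],
    [[0, 0, 0], [1, 0, 0], 1],
    [[0, 0, 0], [1.5, 0, 0], 1],
    [[0, 0, 0], [1.5, 0, 0], 1],
  ],
)

```text
time: 12.15
tool_pos: [0.5917, -0.0481, 0.0343]
ee_rot: [-179.9, 0.4, 9.5]
wrist_force: [-12.8, -2.0, 8.1]
grip_width: 0.0929
grasp_force: 6.6
```

apply_moves(
  increments=[
    [[0, 0, 0], [0.5, 0, 0], 1],
    [[0, 0, 0], [0.8, 0, 0], 1],
    [[0, 0, 0], [0.8, 0, 0], 1],
    [[0, 0, 0], [0.8, 0, 0], 1],
    [[0, 0, 0], [0.8, 0, 0], 1],
    [[0, 0, 0], [0.8, 0, 0], 1],
    [[0, 0, 0], [0.8, 0, 0], 1],
  ],
)

```text
time: 12.85
tool_pos: [0.5917, -0.048, 0.0343]
ee_rot: [-179.9, 0.5, 9.5]
wrist_force: [-13.7, -2.7, 9.8]
grip_width: 0.0929
grasp_force: 7.6
```

apply_moves(
  increments=[
    [[0, 0, 0], [0, 0, -1], 1],
    [[0, 0, 0], [0.4, 0, -1.5], 1],
    [[0, 0, 0], [0.4, 0, -1.5], 1],
    [[0, 0, 0], [0.4, 0, -1.5], 1],
    [[0, 0, 0], [0.4, 0, -1.5], 1],
    [[0, 0, 0], [0.4, 0, -1.5], 1],
    [[0, 0, 0], [0.4, 0, -1.5], 1],
  ],
)

```text
time: 13.55
tool_pos: [0.5918, -0.0481, 0.0348]
ee_rot: [-179.9, 0.5, 9.5]
wrist_force: [-12.3, -2.9, -1.7]
grip_width: 0.0929
grasp_force: 6.5
```

apply_moves(
  increments=[
    [[0, 0, 0], [0.5, 0, 0], 1],
    [[0, 0, 0], [1, 0, 0], 1],
    [[0, 0, 0], [1, 0, 0], 1],
    [[0, 0, 0], [1, 0, 0], 1],
    [[0, 0, 0], [1, 0, 0], 1],
    [[0, 0, 0], [1, 0, 0], 1],
    [[0, 0, 0], [1, 0, 0], 1],
    [[0, 0, 0], [1, 0, 0], 1],
    [[0, 0, 0], [1, 0, 0], 1],
    [[0, 0, 0], [1, 0, 0], 1],
  ],
)

```text
time: 14.55
tool_pos: [0.5917, -0.0481, 0.0346]
ee_rot: [-179.9, 0.6, 9.5]
wrist_force: [-15.0, -3.8, -1.0]
grip_width: 0.0927
grasp_force: 7.7
```

apply_moves(
  increments=[
    [[0, 0, 0], [-8, 0, 0], 1],
    [[0, 0, 0], [-50, 0, 0], 1],
    [[0, 0, 0], [-50, 0, -45], 1],
    [[0, 0, 0], [-50, 0, -90], 1],
    [[0, 0, 0], [-50, 0, -130], 1],
    [[0, 0, -90], [95, 115, -130], 1],
    [[0, 0, -90], [95, 115, -130], 1],
    [[0, 0, -90], [95, 115, -130], 1],
    [[0, 0, -90], [95, 115, -130], 1],
    [[0, 0, -90], [95, 115, -130], 1],
    [[0, 0, -90], [95, 115, -130], 1],
    [[0, 0, -90], [95, 115, -130], 1],
    [[0, 0, -90], [95, 115, -130], 1],
    [[0, 0, -90], [95, 115, -130], 1],
    [[0, 0, -90], [95, 115, -130], 1],
    [[0, 0, -90], [95, 115, -130], 1],
    [[0, 0, -90], [95, 115, -130], 1],
    [[0, 0, -90], [95, 115, -130], 1],
  ],
)

```text
time: 16.35
tool_pos: [0.7113, -0.1449, 0.1665]
ee_rot: [179.9, 0.0, 99.4]
wrist_force: [0.6, -0.1, 0.1]
grip_width: 0.093
grasp_force: 0.0
```

```bash
cat > bk.py <<'E'
from h import *
for n in("side","scene"):
    p,d=robot.capture(n); P=pts(n,d)
    u=P[...,0]*.9863+P[...,1]*.165; v=-P[...,0]*.165+P[...,1]*.9863
    m=(u>.56)&(u<.785)&(v>-.3)&(v<-.01)&(P[...,2]>.064)&(P[...,2]<.084)
    r=cv2.minAreaRect(np.c_[u[m],v[m]].astype(np.float32)*1000)
    print(n,m.sum(),np.round([np.percentile(x[m],[1,50,99]) for x in(u,v)],4).tolist(),r)
    cv2.imwrite(f"pics/l_{n}.png",p[...,::-1])
s=robot.read_state(); t=s["tool_pos"]; print("tool uv",t[0]*.9863+t[1]*.165,-t[0]*.165+t[1]*.9863,t[2],s["ee_rot"])
E
python3 bk.py
```

```text
side 2153 [[0.5884, 0.6774, 0.7645], [-0.2108, -0.1403, -0.0805]] ((676.5488891601562, -146.68112182617188), (136.07872009277344, 180.09194946289062), 89.85334777832031)
scene 2044 [[0.588, 0.6812, 0.7648], [-0.2094, -0.1461, -0.0817]] ((675.5736083984375, -145.23121643066406), (130.40306091308594, 181.75022888183594), 89.98127746582031)
tool uv 0.6773346037286748 -0.2600964545469794 0.16633293850040823 [1.79947744e+02 1.20885957e-02 9.93992834e+01]
```

apply_moves(
  increments=[
    [[0, 0, 0], [0, 0, 45], 1],
    [[0, 0, 0], [0, 0, 90], 1],
    [[0, 0, 0], [0, 0, 130], 1],
    [[0, 0, 0], [10, 0, 130], 1],
    [[0, 0, 0], [20, 0, 130], 1],
    [[0, 0, 0], [30, 0, 130], 1],
    [[0, 0, 0], [34, 0, 130], 1],
    [[0, 0, 0], [37, 0, 130], 1],
    [[0, 0, 0], [39, 0, 130], 1],
    [[0, 0, 0], [41, 0, 130], 1],
    [[0, 0, 0], [43, 0, 130], 1],
    [[0, 0, 0], [45, 0, 130], 1],
    [[0, 0, 0], [47, 0, 130], 1],
    [[0, 0, 0], [49, 0, 130], 1],
    [[0, 0, 0], [52, 0, 130], 1],
    [[0, 0, 0], [55, 0, 130], 1],
    [[0, 0, 0], [58, 0, 130], 1],
    [[0, 0, 0], [61, 0, 130], 1],
    [[0, 0, 0], [64, 0, 130], 1],
  ],
)

```text
time: 18.35
tool_pos: [0.6999, -0.0814, 0.0361]
ee_rot: [-180.0, -0.0, 99.5]
wrist_force: [0.7, -3.1, 1.8]
grip_width: 0.0931
grasp_force: 1.9
```

```bash
python3 bk.py
```

```text
side 2313 [[0.588, 0.6775, 0.7639], [-0.187, -0.1159, -0.0553]] ((676.231201171875, -121.25750732421875), (180.56985473632812, 136.89462280273438), 0.3878495693206787)
scene 1618 [[0.5885, 0.6854, 0.7646], [-0.183, -0.1068, -0.0553]] ((675.7249755859375, -127.25492858886719), (146.77413940429688, 181.7943115234375), 89.76249694824219)
tool uv 0.6769179796945014 -0.19492014627379584 0.036000675827404675 [-1.79986361e+02 -4.40042109e-02  9.95474586e+01]
```

apply_moves(
  increments=[
    [[0, 0, 0], [2, 0, 0], 1],
    [[0, 0, 0], [4, 0, 0], 1],
    [[0, 0, 0], [6, 0, 0], 1],
    [[0, 0, 0], [8, 0, 0], 1],
    [[0, 0, 0], [10, 0, 0], 1],
    [[0, 0, 0], [12, 0, 0], 1],
    [[0, 0, 0], [14, 0, 0], 1],
    [[0, 0, 0], [15, 0, 0], 1],
    [[0, 0, 0], [16, 0, 0], 1],
    [[0, 0, 0], [17, 0, 0], 1],
    [[0, 0, 0], [17.5, 0, 0], 1],
    [[0, 0, 0], [18, 0, 0], 1],
    [[0, 0, 0], [18.5, 0, 0], 1],
  ],
)

```text
time: 19.75
tool_pos: [0.6968, -0.0635, 0.036]
ee_rot: [-180.0, 0.0, 99.5]
wrist_force: [0.5, -2.0, -0.9]
grip_width: 0.0931
grasp_force: 1.2
```

apply_moves(
  increments=[
    [[0, 0, 0], [0.5, 0, 0], 1],
    [[0, 0, 0], [1, 0, 0], 1],
    [[0, 0, 0], [1.5, 0, 0], 1],
    [[0, 0, 0], [2, 0, 0], 1],
  ],
)

```text
time: 20.15
tool_pos: [0.6966, -0.0615, 0.0361]
ee_rot: [180.0, 0.0, 99.5]
wrist_force: [0.2, -2.1, -1.0]
grip_width: 0.0929
grasp_force: 1.2
```

apply_moves(
  increments=[
    [[0, 0, 0], [0.5, 0, 0], 1],
    [[0, 0, 0], [1, 0, 0], 1],
    [[0, 0, 0], [1.5, 0, 0], 1],
    [[0, 0, 0], [2, 0, 0], 1],
  ],
)

```text
time: 20.55
tool_pos: [0.6964, -0.0602, 0.0361]
ee_rot: [180.0, 0.0, 99.5]
wrist_force: [1.4, -4.6, -1.4]
grip_width: 0.0927
grasp_force: 2.7
```

apply_moves(
  increments=[
    [[0, 0, 0], [0.5, 0, 0], 1],
    [[0, 0, 0], [1, 0, 0], 1],
    [[0, 0, 0], [1, 0, 0], 1],
  ],
)

```text
time: 20.85
tool_pos: [0.6965, -0.0602, 0.0362]
ee_rot: [180.0, 0.1, 99.5]
wrist_force: [1.8, -6.8, -1.4]
grip_width: 0.0927
grasp_force: 3.4
```

2.3 N/mm, so about 3.5 mm more.

apply_moves(
  increments=[
    [[0, 0, 0], [0.5, 0, 0], 1],
    [[0, 0, 0], [1, 0, 0], 1],
    [[0, 0, 0], [1.5, 0, 0], 1],
    [[0, 0, 0], [2, 0, 0], 1],
    [[0, 0, 0], [2.5, 0, 0], 1],
    [[0, 0, 0], [2.5, 0, 0], 1],
  ],
)

```text
time: 21.45
tool_pos: [0.6965, -0.0602, 0.0365]
ee_rot: [180.0, 0.3, 99.4]
wrist_force: [2.5, -12.3, -1.8]
grip_width: 0.0928
grasp_force: 6.1
```

apply_moves(
  increments=[
    [[0, 0, 0], [0.5, 0, 0], 1],
    [[0, 0, 0], [1, 0, 0], 1],
    [[0, 0, 0], [1.2, 0, 0], 1],
    [[0, 0, 0], [1.2, 0, 0], 1],
    [[0, 0, 0], [1.2, 0, 0], 1],
    [[0, 0, 0], [1.2, 0, 0], 1],
    [[0, 0, 0], [1.2, 0, 0], 1],
    [[0, 0, 0], [1.2, 0, 0], 1],
    [[0, 0, 0], [1.2, 0, 0], 1],
    [[0, 0, 0], [1.2, 0, 0], 1],
  ],
)

```text
time: 22.45
tool_pos: [0.6965, -0.0602, 0.0366]
ee_rot: [179.9, 0.3, 99.4]
wrist_force: [2.9, -14.2, -0.3]
grip_width: 0.0927
grasp_force: 7.4
```

```bash
python3 bk.py
```

```text
side 2435 [[0.5881, 0.6776, 0.7641], [-0.1648, -0.094, -0.0341]] ((676.302001953125, -105.94473266601562), (179.77122497558594, 149.16635131835938), 0.30654072761535645)
scene 1580 [[0.5885, 0.6862, 0.7647], [-0.1632, -0.0853, -0.0346]] ((675.3186645507812, -107.20733642578125), (147.94886779785156, 181.45440673828125), 89.43673706054688)
tool uv 0.6769727950505224 -0.17429784614719365 0.036622540580834514 [179.9380303    0.32288647  99.41454846]
```

apply_moves(
  increments=[
    [[0, 0, 0], [-8, 0, 0], 1],
    [[0, 0, 0], [-50, 0, 0], 1],
    [[0, 0, 0], [-60, 0, -45], 1],
    [[0, 0, 0], [-60, 0, -90], 1],
    [[0, 0, 0], [-60, 0, -140], 1],
    [[0, 0, 0], [-60, 0, -180], 1],
    [[0, 0, 0], [-60, 0, -180], 1],
    [[0, 0, 0], [-60, 0, -180], 1],
  ],
)

```text
time: 23.35
tool_pos: [0.7058, -0.1131, 0.2173]
ee_rot: [179.9, -0.0, 99.5]
wrist_force: [0.1, -0.4, -1.2]
grip_width: 0.093
grasp_force: 0.0
```

```bash
python3 bk.py; python3 -c "
import cv2
p=cv2.imread('pics/l_side.png'); cv2.imwrite('pics/end.png',cv2.resize(p[140:300,200:440],None,fx=3,fy=3,interpolation=cv2.INTER_CUBIC))"
```

```text
side 2386 [[0.5882, 0.6773, 0.7644], [-0.1634, -0.0928, -0.0342]] ((676.1016235351562, -99.873779296875), (179.54031372070312, 134.45571899414062), 0.14427046477794647)
scene 2020 [[0.5872, 0.6808, 0.7645], [-0.1626, -0.0996, -0.0351]] ((675.8212890625, -98.39557647705078), (182.83169555664062, 130.8820037841797), 0.3035779893398285)
tool uv 0.6761945740992824 -0.228033038731188 0.21482048452100325 [-1.79890376e+02 -6.57172410e-02  9.95362157e+01]
```

View pics/end.png

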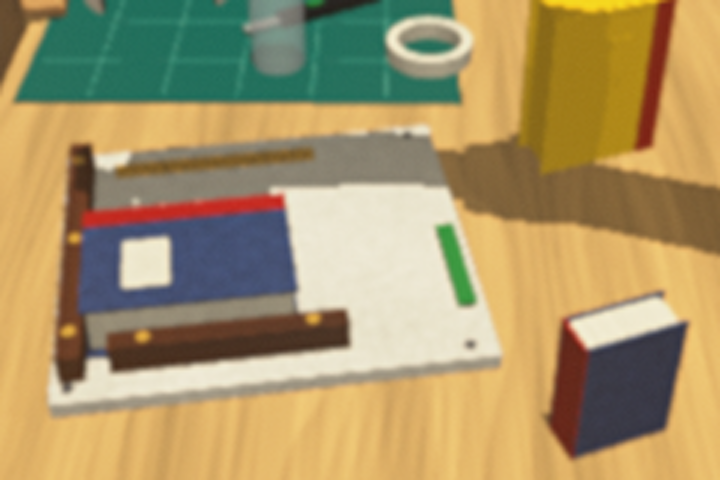

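The album lies flat at about (190,260) in the crop, flush against the stop and the fence. The folder and the other things haven't moved.

```bash
python3 -c "
from plant import robot
print(robot.hand_in())"
```

```text
the job is handed in; nothing more can be done
None
```

The album was pushed over, pressed with about 15 N against the end stop and then the side fence, and left flat and flush against both; the job was handed in at about 23.5 s, and no verdict was shown.

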